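# Snap the lid of the bolt box shut all round

### The job

The lid of the bolt box is on, but its four snap edges still stand up. Press each edge down with the fingertips until it clicks shut and all four lie flush with the lid. Only press: do not grip, lift or shove the box, which stays standing where it is, and leave the tape, pliers and wrench beside it alone.

Things in the scene. Friction and masses are not known exactly. Their poses are not given: they have to be found in the camera images.
- snap_box: Box for bolts with clear walls and a plain light grey lid, 140 x 190 mm over the lid, about 1 kg, loose on the bench. Origin: centre of the underside; z up, x along the short side (away from the robot), y along the long side (to the robot's left). The lid already sits on it; between its fixed corners each side of the rim is a separate snap edge.
- lid_middle (a point): Centre of the lid's top, on the blank paper label, 57 mm above the box's underside. The middle panel (84 x 134 mm, top 57 mm up) and the four rounded corners of the lid (28 mm, top 58 mm up) do not move; a ridge 1.5 mm high runs round the panel.
- rim_front (a joint): Angle of the front snap edge, rad: 0 = shut, flush; 0.42 to 0.58 standing up at the start. Pressing it down meets a spring that is stiffest near 0.26 (about 10 N at the ribs, more nearer the hinge); at about 0.12 it clicks over, pulls itself to 0 and stays. Let go before that and it springs back up to about 0.36. Shut, it stands on a hard stop.
- rim_front_press (a point): Middle of the thumb ribs on the front snap edge (nearest the robot (the box's -x side)), the place to press: 19 mm out from its hinge toward box -x, 58 mm above the bench when shut, moving with the edge. The edge is a light grey strip 134 mm long, 28 mm wide, hinged along its inner border (42 mm from the box's centre); standing up, its outer border is 10 to 15 mm higher.
- rim_back (a joint): Angle of the back snap edge, rad: 0 = shut, flush; 0.42 to 0.58 standing up at the start. Pressing it down meets a spring that is stiffest near 0.26 (about 10 N at the ribs, more nearer the hinge); at about 0.12 it clicks over, pulls itself to 0 and stays. Let go before that and it springs back up to about 0.36. Shut, it stands on a hard stop.
- rim_back_press (a point): Middle of the thumb ribs on the back snap edge (farthest from the robot (+x side)), the place to press: 19 mm out from its hinge toward box +x, 58 mm above the bench when shut, moving with the edge. The edge is a light grey strip 134 mm long, 28 mm wide, hinged along its inner border (42 mm from the box's centre); standing up, its outer border is 10 to 15 mm higher.
- rim_left (a joint): Angle of the left snap edge, rad: 0 = shut, flush; 0.42 to 0.58 standing up at the start. Pressing it down meets a spring that is stiffest near 0.26 (about 10 N at the ribs, more nearer the hinge); at about 0.12 it clicks over, pulls itself to 0 and stays. Let go before that and it springs back up to about 0.36. Shut, it stands on a hard stop.
- rim_left_press (a point): Middle of the thumb ribs on the left snap edge (at the robot's left (+y side)), the place to press: 19 mm out from its hinge toward box +y, 58 mm above the bench when shut, moving with the edge. The edge is a light grey strip 82 mm long, 28 mm wide, hinged along its inner border (67 mm from the box's centre); standing up, its outer border is 10 to 15 mm higher.
- rim_right (a joint): Angle of the right snap edge, rad: 0 = shut, flush; 0.42 to 0.58 standing up at the start. Pressing it down meets a spring that is stiffest near 0.26 (about 10 N at the ribs, more nearer the hinge); at about 0.12 it clicks over, pulls itself to 0 and stays. Let go before that and it springs back up to about 0.36. Shut, it stands on a hard stop.
- rim_right_press (a point): Middle of the thumb ribs on the right snap edge (at the robot's right (-y side)), the place to press: 19 mm out from its hinge toward box -y, 58 mm above the bench when shut, moving with the edge. The edge is a light grey strip 82 mm long, 28 mm wide, hinged along its inner border (67 mm from the box's centre); standing up, its outer border is 10 to 15 mm higher.
- tape_electrical: Bystander: black roll of electrical tape, 62 mm across, 19 mm high, lying left of the box; origin at the centre of its underside.
- pliers_red: Bystander: pliers with red handles, 156 x 48 x 12 mm, lying right of the box; origin at the centre of the underside.
- wrench_13: Bystander: double open-ended wrench, 172 x 26 x 8 mm, lying behind the box; origin at the centre of the underside.
Mind the look-alikes: they are no part of the job. Leave any brown look-alike of the snap_box alone.

How it is judged:
At the end, for the whole second after the job is handed in: All four snap edges are shut (each angle below 0.05 rad, about 1.4 mm at the outer border), the box stands level and still within 30 mm of where it stood, and the tape, pliers and wrench are within 20 mm of where they lay (value of joint each of rim_front, rim_back, rim_left, rim_right below 0.05 rad and distance of snap_box from where it was at the start of the episode below 0.03 m and angle between snap_box's own z axis and vertical below 0.03 rad and linear speed of snap_box below 0.01 m/s and distance of each of tape_electrical, pliers_red, wrench_13 from where it was at the start of the episode below 0.02 m); the robot touches nothing.
It fails at once if the box is lifted off the bench (8 mm) or tipped (height (world z) of snap_box above 0.008 m or angle between snap_box's own z axis and vertical above 0.12 rad).
It fails at once if the box is shoved more than 30 mm (distance of snap_box from where it was at the start of the episode above 0.03 m).
It fails at once if the tape, the pliers or the wrench is moved more than 20 mm (distance of any of tape_electrical, pliers_red, wrench_13 from where it was at the start of the episode above 0.02 m).
It also fails if it takes over 48 s, if anything falls off the work surface, if the arm or the gripper's body presses on something with over 40 N, if the wrist force passes 120 N, or if a joint passes its speed limit or range.

### The arm

A 7-joint arm with a two-finger parallel gripper is mounted at the origin on a cart in front of the work surface, level with it; the furniture and walls round the work are solid. World frame = base frame: x ahead of the robot, y to its left, z up, the work surface at z = 0. Lengths are in m, angles in rad, forces in N, time in s.
With the tool pointing down it reaches from about 0.425 to 0.875 m from the base axis. Payload 9.9 kg.
Tool frame: the origin (TCP) lies midway between the tips of the shut fingers; the grasp point (between the pads) lies 19 mm behind it (r.tcp_to_grasp is the distance from the TCP to the grasp point, in m); z points along the fingers, y is the line along which they close (so a half turn about z gives the same grasp; the last joint's range is limited). The gripper opens to 85 mm and grips with 20 to 120 N. Pads are 22 mm wide; open, the fingers measure 114 mm over their backs; the gripper's body (76 mm by 85 mm) begins 54 mm behind the grasp point. The pads swing forward as they close: fully open they stand 13 mm farther back than shut.
Start: joints at [-0.084, 0.576, 0.025, 1.437, -0.015, 1.129, -0.057], TCP at [0.675, 0, 0.231] pointing down, gripper open.
Joint ranges: [-2.76, 2.76], [-0.34, 2.15], [-1.52, 1.57], [0.19, 2.46], [-1.09, 4.23], [0.17, 1.99], [-2.82, 2.82]. Speed limits (rad/s): [2.22, 2.22, 3.01, 3.01, 3.14, 3.14, 3.14].

### API

Orientations are given as a unit quaternion [x, y, z, w].
In Python, from cell import r gives the robot as it stands. The module is installed in compiled form; this text tells all that it offers. Calls block until the motion is done:
- r.move_ptp(position, orientation): joint-space move of the TCP to a pose.
- r.movel(position, attitude=None, velocity=0.15, stop_force=None): straight line of the TCP; attitude=None keeps the orientation; velocity is the mean speed in m/s. With stop_force (N) it stops when the force on the tool has changed by that much, and returns True; else False.
- r.set_joints(angles): joint-space move.
- r.open_gripper() and r.gripper_close(newtons=None): open the fingers fully, or close them until they stop; newtons is the grip in N (None keeps the last).
- r.wait(seconds).
- r.ik(position, orientation): joint angles nearest the present ones, or None.
- r.read_state(): the state.
- r.capture(name): name is "scene" or "side" or "wrist"; returns a dict with "image" (480x640x3 uint8, red, green, blue), "z_map" (480x640 float32, m along the optical axis (not along the pixel's ray), 0 where there is no reading), "mtx" (3x3 intrinsics, pixels), "rvec" (rotation vector, rad) and "tvec" (3), from world to camera coordinates, as OpenCV has them. Camera axes: x right, y down, z forward; pixel columns grow to the right and rows downward; lengths in m; the calibration is good to about 2 mm. A picture is of the moment at which its call begins.
A pose or a line that the arm cannot do raises r.MotionError and nothing moves.
- r.close_job(): hands the job in; it is judged then, once.
The state is a dict: "time_s": time; "joint_pos": joint angles; "dq": joint speeds; "joint_efforts": joint torques, N m; "position": TCP position; "ee_rot": TCP orientation; "contact_force": force on the tool from outside, world axes, zero at the start; "wrist_torque": the same for the moment, N m; "opening": opening from 0.0 (shut) to 1.0 (fully open); "gripper_force": force on a finger pad.
Only numpy, scipy, OpenCV 4.12 (cv2) and the standard library are available. Lean on these libraries where they do the work, as an engineer would, in place of code of your own. Each camera call takes 0.05 s, during which the arm holds its last target. There are 200 camera calls.

## Working session

There is one attempt and no reset: what is moved stays moved. The work goes in short steps, each a Python script; the robot and the scene stay as the last script left them, time stands still between calls to the robot, and variables do not carry over. Pictures are saved under pics/ and viewed, at most 10 in all, crops included, and the job is handed in when it is done.

```bash
mkdir -p pics; cat > h.py <<'E'
import numpy as np, cv2
from cell import r
def cap(n,f=None):
    c=r.capture(n)
    if f: cv2.imwrite('pics/'+f,c['image'][:,:,::-1])
    return c
def cloud(c):
    R=cv2.Rodrigues(np.array(c['rvec'],float))[0];t=np.array(c['tvec'],float).ravel();K=np.array(c['mtx'])
    v,u=np.mgrid[:480,:640];z=c['z_map']
    p=np.stack([(u-K[0,2])/K[0,0]*z,(v-K[1,2])/K[1,1]*z,z],-1)
    w=(p-t)@R; w[z<=0]=np.nan
    return w
E
python3 - <<'E'
from h import *
for n in ['scene','wrist']:
    c=cap(n,n+'1.png'); w=cloud(c); np.savez(n+'1.npz',w=w,im=c['image'])
    R=cv2.Rodrigues(np.array(c['rvec'],float))[0]; print(n,-R.T@np.array(c['tvec']).ravel(), R[2])
s=r.read_state();print(s['time_s'],s['ee_rot'],s['contact_force'])
E
```

```text
scene [ 0.17415182 -0.54854951  0.82472861] [ 0.42875335  0.46990523 -0.77159551]
wrist [0.67395117 0.07161284 0.3727872 ] [-0.00171166 -0.28224467 -0.95934093]
0.1 [ 7.07105857e-01  7.07107345e-01 -5.27452164e-04 -4.82062992e-04] [ 0.27384957 -0.50257561 -0.13060014]
```

View pics/scene1.png

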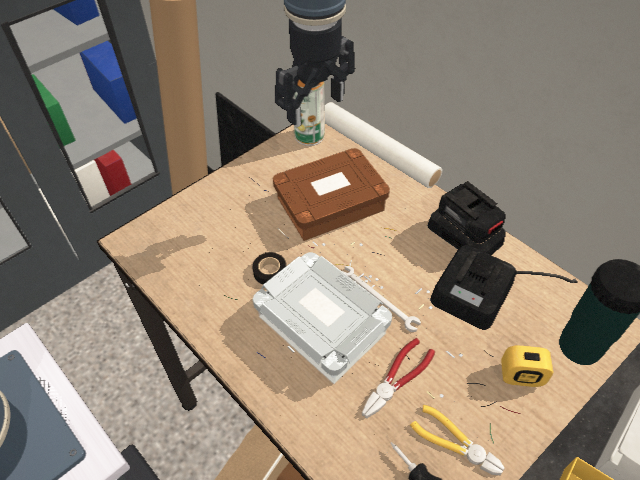

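View pics/wrist1.png

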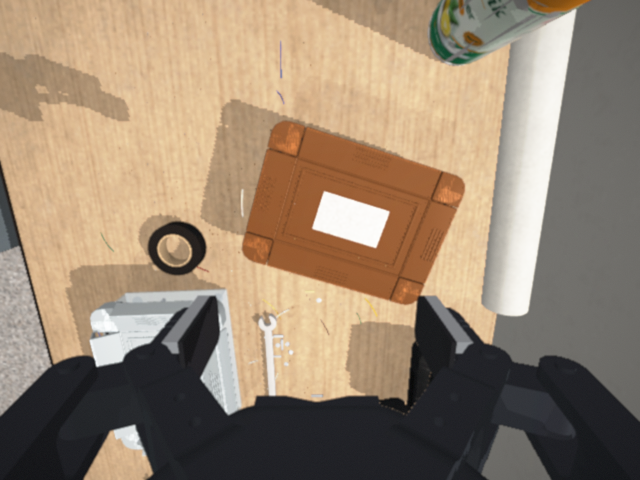

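The scene picture shows the grey box centred near pixel (321,306), with tape at (268,266), wrench at (385,300) and red pliers at (400,380). The brown look-alike is at (330,190). Next I'll turn these into positions.

```bash
python3 - <<'E'
import numpy as np,cv2
d=np.load('scene1.npz');w=d['w'];im=d['im']
roi=np.zeros((480,640),bool);roi[245:385,245:400]=1
hsv=cv2.cvtColor(im,cv2.COLOR_RGB2HSV)
m=roi&(hsv[...,1]<45)&(w[...,2]>.045)&(w[...,2]<.085)
n,l,st,ce=cv2.connectedComponentsWithStats(m.astype(np.uint8))
k=1+st[1:,4].argmax();m=l==k;print(st[k])
P=w[m];print(P.min(0),P.max(0))
rect=cv2.minAreaRect(P[:,:2].astype(np.float32));print(rect)
lab=(im.min(2)>235)&m
n,l2,st,ce=cv2.connectedComponentsWithStats(lab.astype(np.uint8));k=1+st[1:,4].argmax()
q=w[l2==k];print('label',st[k],cv2.minAreaRect(q[:,:2].astype(np.float32)),q.mean(0))
# topdown maps 1mm
c0=np.array(rect[0]);S=260
img=np.zeros((S,S,3),np.uint8);h=np.zeros((S,S,3),np.uint8)
a=w.reshape(-1,3);ci=im.reshape(-1,3);ok=np.isfinite(a[:,0])
i=np.full((len(a),2),-1);i[ok]=np.round((a[ok,:2]-c0)*1000+S/2)
ok&=(i>=1).all(1)&(i<S-1).all(1)
for (x,y),z,c in zip(i[ok],a[ok,2],ci[ok]):
    img[S-1-x-1:S-x+1,S-1-y-1:S-y+1]=c[::-1]
    h[S-1-x-1:S-x+1,S-1-y-1:S-y+1]=int(np.clip((z-.045)/.04*255,0,255))
h=cv2.applyColorMap(h[...,0],cv2.COLORMAP_JET)
cv2.imwrite('pics/top.png',cv2.resize(np.hstack([img,h]),(800,400)))
hs=a[:,2]
for nm,(u0,u1,v0,v1) in dict(tape=(250,290,248,285),wr=(340,425,262,332),pl=(360,437,335,418)).items():
    s=w[v0:v1,u0:u1];hh=hsv[v0:v1,u0:u1]
    mm=(s[...,2]>.004)&(s[...,2]<.03);p=s[mm];print(nm,p.min(0),p.max(0))
E
```

```text
[ 253  252  139  123 9605]
[ 0.42971348 -0.28972674  0.0450255 ] [ 0.57847286 -0.09175935  0.07370985]
((0.5035067796707153, -0.19109180569648743), (0.14440105855464935, 0.19594250619411469), 2.501110553741455)
label [300 288  44  38 788] ((0.5057841539382935, -0.1895238757133484), (0.03793378174304962, 0.06610874831676483), 2.1645941734313965) [ 0.50555604 -0.19007226  0.05745781]
tape [ 0.4838594  -0.06943963  0.00407123] [ 0.55140216 -0.01434778  0.02259488]
wr [ 0.56566797 -0.30558049  0.00402044] [ 0.67551256 -0.13413239  0.0174543 ]
pl [ 0.4426272  -0.42227365  0.00400411] [ 0.60050127 -0.27337445  0.01847971]
```

View pics/top.png

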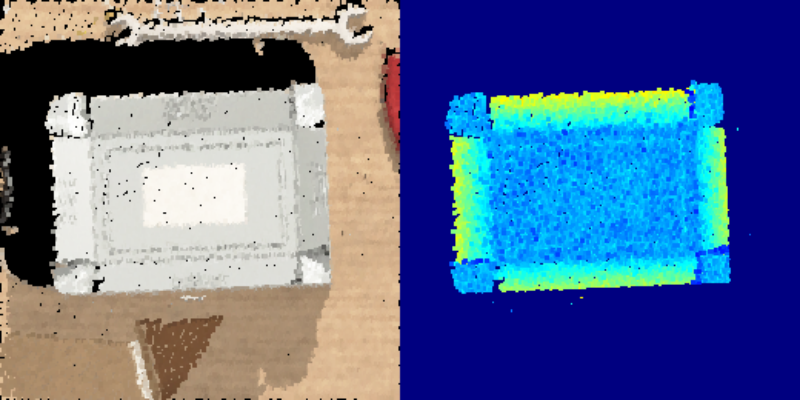

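The top-down map puts the box at about (0.505, -0.190) with a yaw of about +2.3°, all four edges raised. I'll close the gripper, go above the box and check this with the wrist camera.

```bash
cat >> h.py <<'E'
from scipy.spatial.transform import Rotation as Ro
def quat(yaw_y):  # tool down, tool y along heading yaw_y; nearer of the two half turns
    best=None
    for a in (yaw_y,yaw_y+np.pi):
        y=np.array([np.cos(a),np.sin(a),0]);z=np.array([0,0,-1.]);x=np.cross(y,z)
        q=Ro.from_matrix(np.c_[x,y,z]);d=(q.inv()*Ro.from_quat(r.read_state()['ee_rot'])).magnitude()
        if best is None or d<best[0]: best=(d,q.as_quat())
    return best[1]
E
python3 - <<'E'
from h import *
yaw=np.radians(2.3)
r.gripper_close(40)
r.move_ptp([0.505,-0.19,0.27],quat(yaw))
c=cap('wrist','wrist2.png');w=cloud(c);im=c['image']
m=(im.min(2)>225)&(abs(w[...,2]-.057)<.008)
n,l,st,ce=cv2.connectedComponentsWithStats(m.astype(np.uint8));k=1+st[1:,4].argmax()
q=w[l==k];print(st[k],cv2.minAreaRect(q[:,:2].astype(np.float32)),q.mean(0))
s=r.read_state();print(s['time_s'],s['position'],s['opening'],s['contact_force'],s['joint_pos'])
E
```

```text
[  256   149    99   143 10112] ((0.49124446511268616, -0.2045857012271881), (0.1088879331946373, 0.15956537425518036), 1.6608115434646606) [ 0.49400337 -0.18865771  0.05763018]
1.925 [ 0.50636992 -0.18842295  0.26969295] -0.002404312639427903 [ 0.11466651  0.69895295 -1.10813247] [ 0.2445383   0.34039596  0.03548847  1.73713941 -0.01450151  1.06420609
  0.32762811]
```

View pics/wrist2.png

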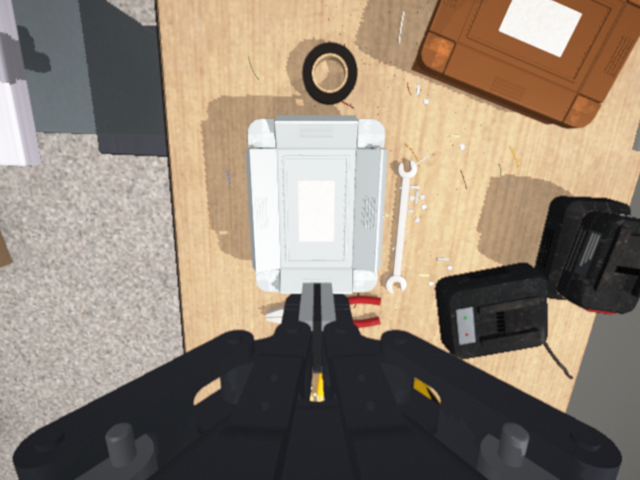

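The label is at (317,211), with the tape clear at (330,72) and all four edges up. I'll check the label position from here and then press the left edge.

```bash
cat >> h.py <<'E'
def press(side,C,yaw,out=0.019):
    ax=dict(front=(-1,0),back=(1,0),left=(0,1),right=(0,-1))[side]
    d=np.array(ax)*((.042 if ax[0] else .067)+out)
    R=np.array([[np.cos(yaw),-np.sin(yaw)],[np.sin(yaw),np.cos(yaw)]])
    p=np.array(C)+R@d
    q=quat(yaw+(np.pi/2 if ax[0] else 0))
    r.move_ptp([*p,.13],q); r.movel([*p,.085],velocity=.1)
    f0=np.array(r.read_state()['contact_force'])
    hit=r.movel([*p,.0555],velocity=.02,stop_force=22)
    s=r.read_state();print(side,hit,s['position']-np.array([*p,0]),'dF',np.array(s['contact_force'])-f0,round(s['time_s'],2))
    r.movel([*p,.13],velocity=.12)
E
python3 - <<'E'
from h import *
c=cap('wrist');w=cloud(c)
lab=w[183:240,301:334].reshape(-1,3);print(np.nanmean(lab,0))
for (u,v) in [(299,181),(335,181),(299,241),(335,241)]: print(w[v,u])
C=np.array([.5055,-.1898])
if np.hypot(*(np.nanmean(lab,0)[:2]-C))<.005:
    press('left',C,np.radians(2.3))
E
```

```text
[ 0.50584778 -0.1887151   0.05712508]
[ 0.48543114 -0.15709235  0.0565341 ]
[ 0.52349675 -0.15545374  0.05683889]
[ 0.48720496 -0.22352364  0.05594302]
[ 0.52730152 -0.2215369   0.05694762]
left True [0.00011812 0.00036964 0.05791335] dF [-1.9980327   0.27339872  8.23993708] 4.53
```

The left press stopped hard at 57.9 mm, which is the shut height, so I'll press the other three.

```bash
python3 - <<'E'
from h import *
C=np.array([.5055,-.1895]);yaw=np.radians(2.3)
for s in ('back','right','front'): press(s,C,yaw)
r.move_ptp([0.64,0.0,0.27],quat(yaw))
c=cap('scene','scene2.png');w=cloud(c)
R=np.array([[np.cos(yaw),-np.sin(yaw)],[np.sin(yaw),np.cos(yaw)]])
b=(w[...,:2]-C)@R
for n,k,sg,i in (('front',0,-1,.042),('back',0,1,.042),('left',1,1,.067),('right',1,-1,.067)):
    o=b[...,k]*sg-i; m=(o>.019)&(o<.027)&(abs(b[...,1-k])<.035)&(w[...,2]>.04)
    print(n,m.sum(),np.median(w[m][:,2]))
m=(abs(b)<.02).all(-1);print('panel',np.median(w[m][:,2]))
P=w[(w[...,2]>.045)&(w[...,2]<.085)&(abs(b[...,0])<.09)&(abs(b[...,1])<.11)];print(cv2.minAreaRect(P[:,:2].astype(np.float32)))
cv2.imwrite('pics/s2c.png',cv2.resize(c['image'][230:400,230:450,::-1],None,fx=3,fy=3))
print(r.read_state()['time_s'])
E
```

```text
back True [7.72027880e-04 7.04609006e-05 5.79873539e-02] dF [-1.94815145  0.3136826   6.04045143] 8.43
right True [ 0.00012327 -0.00043777  0.05800629] dF [-1.11052416 -1.1374711   8.56758897] 12.16
front True [-1.43351413e-04 -1.07421564e-05  5.79208605e-02] dF [-1.78835634  0.41174096 10.84990141] 16.12
front 214 0.05771075528259025
back 171 0.057785792085911544
left 147 0.05787554619621005
right 229 0.057773450453097785
panel 0.05724481556885715
((0.5059395432472229, -0.189432755112648), (0.14359520375728607, 0.19240425527095795), 2.397160530090332)
18.2833
```

View pics/s2c.png

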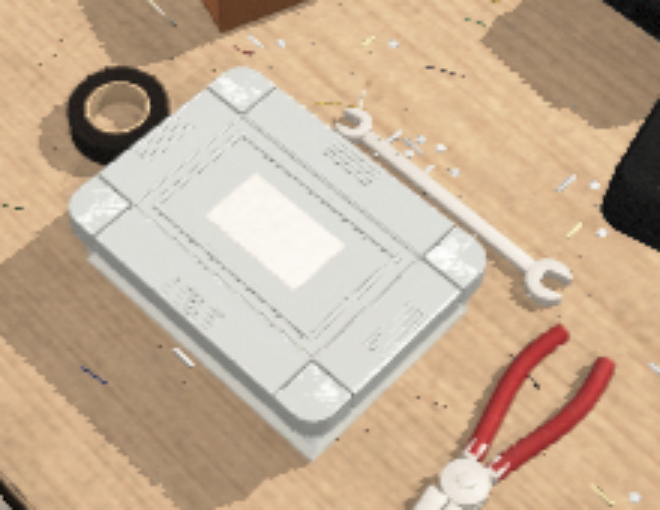

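The crop shows all four edges flush (ribs near (165,140), (350,165), (400,325) and (195,300)). The box, tape, wrench and pliers are where they were.

```bash
python3 -c "
from cell import r
print(r.close_job())"
```

```text
the job is handed in; nothing more can be done
None
```

All four snap edges are pressed shut: each measures flush, at 57.7–57.9 mm; the box and the tools beside it show no visible shift, and the job was handed in at about 18 s without a verdict being returned.

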